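Run a continuity test on a seated plug

TASK

Test the plug that lies in the nest of the bench tester: press the open hold-down cover down over it until it latches and stays shut by itself, then press the raised end of the rocker to switch the tester on, then press the square test key fully down and keep it down. Switch on only once the cover is latched, and press the key only once the tester is on. All of this is done by pressing with the closed fingertips: pick nothing up, leave the plug in its nest and the things on the bench where they are; the program finishes while it is still holding the test key down.

Things in the scene. Friction and masses are not known exactly. Their poses are not given: they have to be found in the camera images.
- nest: nest module of the tester, grey block 172 (x) x 112 (y) x 22 mm, fixed; it carries the plug pocket, the hinged cover and the latch. Origin: centre of its underside; x points away from the operator (towards the hinge), z up. Hinge axis of the cover: parallel to y at x = +50, z = +56 mm. Nest and control module stand side by side on an aluminium plate; which is on the left varies.
- cover (a joint): angle of the hold-down cover about its hinge: 0 fully down, positive open (up to 0.75); latched it rests at about 0.01. A stiff hinge keeps it where it is left. From about 0.11 its front edge forces the pawl aside, from about 0.06 a spring pad under it presses on the plug and pushes back; only the latch holds it shut. Closing takes about 6 N at cover_press.
- cover_press (a point): centre of the ribbed rubber press pad (26 x 60 mm) on the upper face of the cover; moves with the cover, 82 mm from the hinge axis. The cover is 110 mm long from the hinge and 70 mm wide (y). Closed, this point stands 60 mm above the underside of the nest and 24 mm behind the latch.
- latch (a point): tip of the steel pawl that snaps over the cover's front edge: 20 mm wide (y), reaching from here 26 mm towards the operator with its black release tab, 75 mm above the underside of the nest at its top; a sprung part that must stay free to swing towards the operator, so press the cover behind it.
- control: control module of the tester, grey box 172 (x) x 112 (y) x 46 mm, fixed, with a dark display at the back. Origin: centre of its underside; x points away from the operator, z up. The rocker's pivot is at x = -6, y = +28 mm, the test key at x = -34, y = -26 mm.
- rocker (a joint): rocker switch of the tester, tilting paddle 40 (x) x 27 (y) mm: -0.2 off (the end towards the operator stands raised), +0.2 on (that end fully down). It snaps over past the middle and stays; about 3 N on its end.
- rocker_on_end (a point): point on the upper face of the rocker, 15 mm from its pivot, on the end towards the operator, marked by a small raised bar: the end to press. It sinks 6 mm from off to on, and then stands 7 mm above the face of the control module.
- test_key (a joint): sprung test key, how far it is pressed: 0 out, 0.006 m fully down. It springs back when let go; about 5 N holds it fully down.
- test_key_top (a point): centre of the upper face of the test key, a square white key of 26 x 26 mm standing 12 mm above the face of the control module; moves with the key, which is pressed along -z.
- plug: grey plug connector, 26 x 64 x 24 mm, loose, seated in the pocket of the nest under the cover; origin at the centre of its underside. Not to be picked up or pushed out.
- spare_plug: black plug connector, 26 x 64 x 24 mm, lying on the bench to the right of the tester; origin at the centre of its underside. Bystander.
- cutters: side cutters with dark handles, 62 x 184 x 14 mm, lying on the bench to the right of the tester. Bystander.
- marker: marker pen, 125 mm long, 18 mm thick, lying on the bench to the right of the tester. Bystander.

How it is judged:
By the outcome, as a careful person would: the job done as asked, in the order asked, and still so for the second after the job is handed in, while the arm keeps its last pose, push and grip.
It also fails if it takes over 45 s, if anything falls off the work surface, if the arm or the gripper's body presses on something with over 40 N, if the wrist force passes 120 N, or if a joint passes its speed limit or range.

ROBOT

A 6-joint arm with a two-finger parallel gripper is mounted at the origin on a cart in front of the work surface, level with it; the furniture and walls round the work are solid. World frame = base frame: x ahead of the robot, y to its left, z up, the work surface at z = 0. Lengths are in mm, angles in degrees, forces in N, time in s.
With the tool pointing down it reaches from about 350 to 975 mm from the base axis. Payload 4.9 kg.
Tool frame: the origin (TCP) lies at the centre of the arm's flange, where the gripper is bolted on; the fingertips stand 173 mm ahead of it and the grasp point (between the pads) lies ahead of it (bot.hold_point_z is the z of the grasp point in the tool frame, in mm); z points along the fingers, y is the line along which they close (so a half turn about z gives the same grasp; the last joint's range is limited). The gripper opens to 85 mm and grips with 20 to 120 N. Pads are 22 mm wide; open, the fingers measure 114 mm over their backs; the gripper's body (76 mm by 85 mm) begins 54 mm behind the grasp point. The pads swing forward as they close: fully open they stand 13 mm farther back than shut.
Start: joints at [-81.417, 3.019, 92.412, -0, 84.569, -6.818], TCP at [165.98, -602.539, 404.704] pointing down, gripper open.
Joint ranges: [-172.51, 172.51], [-57.92, 126.97], [3.15, 148.05], [-58.71, 238.71], [5.1, 150.11], [-179.66, 179.66]. Speed limits (degrees/s): [147.25, 147.25, 180, 180, 180, 180].

INTERFACE

Orientations are given as a 3x3 rotation matrix whose columns are the frame's x, y, z axes.
In Python, from rig import bot gives the robot as it stands.
- The arm moves only by the tool servo_tool, never from a script. Its argument "deltas" is a list that holds one entry, the list of rows, each a list of 5 numbers: the shift along the world's x, y, z in m, then the turn about the world's z in rad, then the finger opening in m, from 0 to 0.0854. A call has 1 to 5 rows; each row is the pose to reach, as a shift and turn from the pose commanded when the call began; what a row does not reach only later rows make up. A row lasts 1/12 s, in which the tool goes at most 41.7 mm and 7.16 degrees, less where a joint would pass 70% of its speed; a pose out of reach is approached as far as the arm can. A call with a gripper value outside its range is refused whole. The fingers move at their own pace and stop on an object; "squeeze" is the grip in N (left out, the last holds). Time passes only in rows, so rows that repeat a pose let the fingers close. It gives the time, the measured TCP pose, the force, the opening and the grip force at its end, in the units of the state.
- bot.get_obs(): the state, without advancing time (a new reading comes with each control period).
- bot.grab_frame(name): name is "scene" or "top" or "wrist"; returns a dict with "color" (480x640x3 uint8, red, green, blue), "range_z" (480x640 float32, mm along the optical axis (not along the pixel's ray), 0 where there is no reading), "intrinsics" (3x3 intrinsics, pixels), "dist_coeffs" ([k1, k2, p1, p2, k3] as OpenCV has them; the pictures are not rectified), "rvec" (rotation vector, rad) and "tvec" (3), from world to camera coordinates, as OpenCV has them; the wrist camera has in their place "T_tool_cam" (4x4, takes a point from camera to tool coordinates, whose origin is the TCP and whose axes are the flange's). Camera axes: x right, y down, z forward; pixel columns grow to the right and rows downward; lengths in mm; the calibration is good to about 2 mm. A picture is of the moment at which its call begins: read the wrist's pose just before it.
- bot.job_done(): hands the job in; it is judged then, once.
The state is a dict: "t": time; "qpos": joint angles; "joint_vel": joint speeds; "effort": joint torques, N m; "tcp_pos": TCP position; "eef_rot": TCP orientation; "contact_force": force on the tool from outside, world axes, zero at the start; "wrist_torque": the same for the moment, N m; "opening": opening from 0.0 (shut) to 1.0 (fully open); "grasp_force": force on a finger pad.
Only numpy, scipy, OpenCV 4.12 (cv2) and the standard library are available. Lean on these libraries where they do the work, as an engineer would, in place of code of your own. Each camera call takes 0.05 s, during which the arm holds its last target. There are 200 camera calls.

## Working session

There is one attempt and no reset: what is moved stays moved. The work goes in short steps, Python scripts to look and compute and a tool call to move; the robot and the scene stay as the last step left them, time stands still between calls to the robot, and variables do not carry over. Pictures are saved under pics/ and viewed, at most 10 in all, crops included, and the job is handed in when it is done.

Besides the shell and the picture viewer there is one more tool, called after "Request:" as a command line: name --argument value ..., lists and objects as JSON in quotes. servo_tool: Moves the arm, as the interface text tells. Its arguments: {"type":"object","properties":{"deltas":{"type":"array","items":{"type":"array","items":{"type":"array","items":{"type":"number"}}}},"squeeze":{"type":"number"}},"required":["deltas"]}

```bash
mkdir -p pics; cat > h.py <<'E'
import numpy as np, cv2
from rig import bot
def world(f, u, v, T=None):
    r=2; p=f["range_z"][v-r:v+r+1,u-r:u+r+1]; z=np.median(p[p>0])
    n=cv2.undistortPoints(np.array([[[u,v]]],float),f["intrinsics"],f["dist_coeffs"])[0,0]
    c=np.array([n[0]*z,n[1]*z,z])
    if T is not None: return (T@np.append(c,1))[:3]
    R=cv2.Rodrigues(np.array(f["rvec"],float))[0]
    return R.T@(c-np.array(f["tvec"],float).ravel())
E
python3 - <<'E'
from h import *
import pickle
o=bot.get_obs(); print(o["t"],o["tcp_pos"],o["eef_rot"],bot.hold_point_z,o["opening"])
for n in("top","scene"):
    f=bot.grab_frame(n); pickle.dump(f,open(n+".pkl","wb")); cv2.imwrite(f"pics/{n}1.png",f["color"][:,:,::-1])
E
```

```text
0.0 [ 165.94694762 -602.27784924  403.46914496] [[ 9.64094471e-01  2.65559343e-01 -2.94200205e-04]
 [ 2.65559383e-01 -9.64092368e-01  2.02973232e-03]
 [ 2.55378208e-04 -2.03498133e-03 -9.99997897e-01]] 154.70000000000002 1.0019648972487918
```

View pics/top1.png

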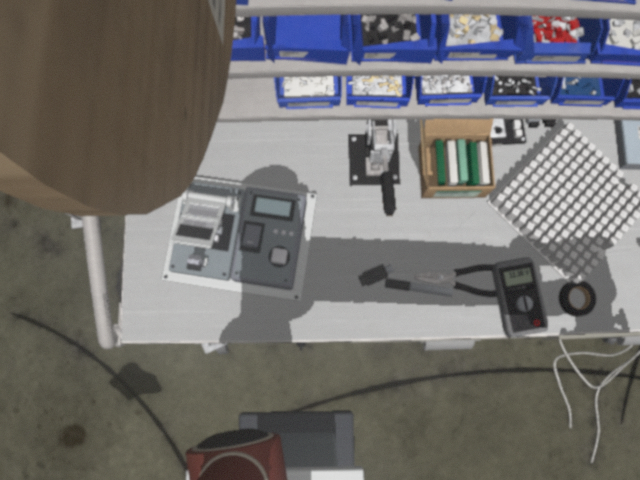

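View pics/scene1.png

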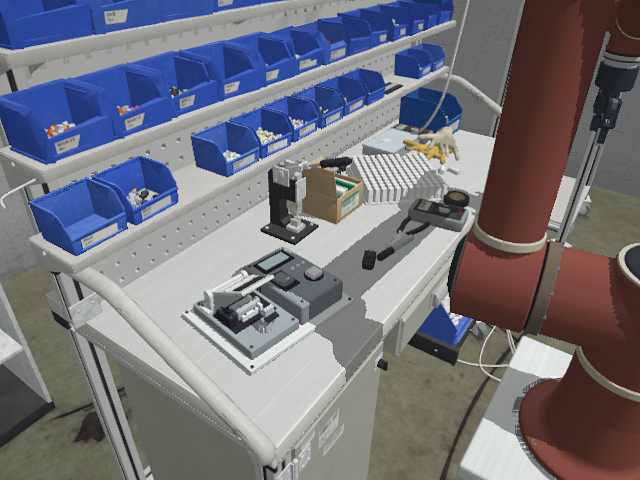

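The top view shows the nest on the left (about 203,235), the control on the right (about 272,240), with the key near (279,256) and the rocker near (253,236). A brown lamp-like disc covers the upper left. I'll measure from an enlarged crop.

```bash
python3 - <<'E'
from h import *
import pickle
f=pickle.load(open("top.pkl","rb"))
c=f["color"][170:310,150:330,::-1]; cv2.imwrite("pics/crop1.png",cv2.resize(c,None,fx=4.2,fy=4.2,interpolation=cv2.INTER_CUBIC))
for n,u,v in [("key",279,256),("rocker",253,236),("disp",272,208),("ctl",262,270),("ctl2",295,220),("nestfront",185,262),("cover",200,225),("plateBL",168,276),("plateBR",295,295),("plateTR",313,195),("bench",400,300),("lamp",120,100),("lamp2",200,170),("lamp3",60,170),("lamp4",215,60)]: print(n,world(f,u,v).round(0))
E
```

```text
key [524. -19.  73.]
rocker [561.  27.  70.]
disp [613.  -6.  65.]
ctl [502.  12.  62.]
ctl2 [591. -47.  62.]
nestfront [522. 155.  36.]
cover [575. 114. 105.]
plateBL [500. 192.  16.]
plateBR [461. -44.  17.]
plateTR [648. -79.  17.]
bench [ 450. -237.    1.]
lamp [428. -42. 921.]
lamp2 [708. 140.   0.]
lamp3 [399. -42. 951.]
lamp4 [504. -43. 801.]
```

View pics/crop1.png

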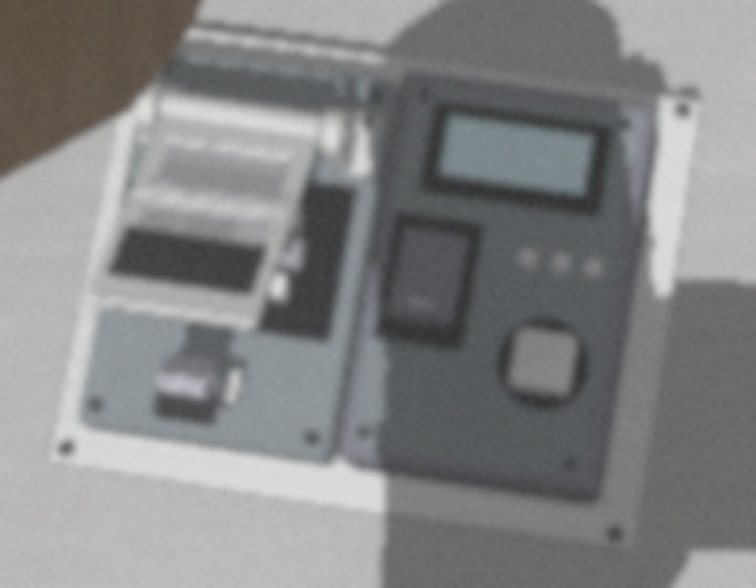

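The crop shows the nest's front corners at crop (82,425) and (333,462), and the control's at (347,465) and (600,500). The cover's front edge runs from (95,298) to (258,325), the pawl sits at about (187,385), the rocker's bar at (422,300) and the key at (542,362). Next I'll intersect these rays with known heights, and check the overhead obstacle.

```bash
cat >> h.py <<'E'
def ray(f,u,v,z):
    n=cv2.undistortPoints(np.array([[[u,v]]],float),f["intrinsics"],f["dist_coeffs"])[0,0]
    R=cv2.Rodrigues(np.array(f["rvec"],float))[0]; C=-R.T@np.array(f["tvec"],float).ravel()
    d=R.T@np.array([n[0],n[1],1]); return C+d*(z-C[2])/d[2]
E
python3 - <<'E'
from h import *
import pickle
f=pickle.load(open("top.pkl","rb"))
R=cv2.Rodrigues(np.array(f["rvec"],float))[0]; print("cam",(-R.T@np.array(f["tvec"],float).ravel()).round())
P=lambda a,b:(150+a/4.2,170+b/4.2)
for n,a,b,z in [("nestFL",82,425,38),("nestFR",333,462,38),("ctlFL",347,465,62),("ctlFR",600,500,62),("ctlTL",405,75,62),("ctlTR",655,105,62),("key",542,362,74),("bar",422,300,75),("pawl",187,385,91)]: print(n,ray(f,*P(a,b),z).round(1))
for n,a,b in [("covFL",104,290),("covFR",250,315),("covmid",180,300),("tab",187,385),("rubber",235,168),("rubber2",180,260)]:
    u,v=map(round,P(a,b)); print(n,world(f,u,v).round(0))
# overhead obstacle
for f in (f,pickle.load(open("scene.pkl","rb"))):
  pts=np.array([world(f,u,v) for v in range(4,476,8) for u in range(4,636,8) if (f["range_z"][v-2:v+3,u-2:u+3]>0).any()])
  m=(pts[:,2]>250)&(pts[:,0]<800)&(abs(pts[:,1])<400); print(m.sum(), pts[m].min(0) if m.any() else '',pts[m].max(0) if m.any() else '')
E
```

```text
cam [ 363.  -95. 1058.]
nestFL [505.3 183.2  38. ]
nestFR [487.8  73.4  38. ]
ctlFL [483.5  63.6  62. ]
ctlFR [467.2 -42.2  62. ]
ctlTL [652.   40.6  62. ]
ctlTR [636.4 -67.1  62. ]
key [523.7 -19.2  74. ]
bar [550.6  30.8  75. ]
pawl [513.8 125.4  91. ]
covFL [547. 152. 126.]
covFR [537.  93. 123.]
covmid [543. 121. 126.]
tab [514. 125.  88.]
rubber [606. 108.  86.]
rubber2 [560. 123. 118.]
1128 [ 204.51765876 -398.68938455  250.62306179] [798.89474173  91.72369852 978.88579826]
973 [  27.06093452 -390.28881801  250.69887174] [799.8278331  377.28656486 581.2533338 ]
```

Request:
servo_tool --deltas '[[[0.019, 0.036, 0, -0.084, 0], [0.038, 0.072, 0, -0.168, 0], [0.057, 0.108, 0, -0.25, 0], [0.076, 0.144, 0, -0.333, 0], [0.095, 0.18, 0, -0.417, 0]]]' --squeeze 40

```text
t: 0.52
tcp_pos: [261.3, -420.8, 404.0]
eef_rot: [[0.988, -0.153, -0.0], [-0.153, -0.988, 0.001], [-0.0, -0.001, -1.0]]
contact_force: [1.2, -0.6, 0.6]
opening: 0.302
grasp_force: 0.0
```

Request:
servo_tool --deltas '[[[0.019, 0.036, 0, 0, 0], [0.038, 0.072, 0, 0, 0], [0.057, 0.108, 0, 0, 0], [0.076, 0.144, 0, 0, 0], [0.095, 0.18, 0, 0, 0]]]'

```text
t: 0.93
tcp_pos: [356.2, -240.6, 404.3]
eef_rot: [[0.989, -0.148, 0.0], [-0.148, -0.989, 0.0], [0.0, -0.0, -1.0]]
contact_force: [0.5, 0.2, -0.8]
opening: 0.001
grasp_force: 0.0
```

```bash
python3 - <<'E'
from h import *
import pickle
o=bot.get_obs(); print(o["t"],o["tcp_pos"],o["eef_rot"].round(3),o["opening"],o["qpos"])
f=pickle.load(open("top.pkl","rb"))
b=np.array([world(f,u,v) for v in range(4,200,8) for u in range(4,220,8) if (f["range_z"][v-2:v+3,u-2:u+3]>0).any()])
b=b[b[:,2]>300]; print(b.min(0),b.max(0),b[b[:,2].argmin()])
E
```

```text
0.9333 [ 356.18521662 -240.57771818  404.31733433] [[ 0.989 -0.148  0.   ]
 [-0.148 -0.989  0.   ]
 [ 0.    -0.    -1.   ]] 0.0013685568868624612 [-4.39788590e+01 -2.55156941e+01  1.17087627e+02  7.40425917e-03
  8.84307438e+01  5.45506947e+01]
[393.82990251 -43.93731178 798.6302135 ] [525.26076999 -32.08040276 978.88579826] [466.7409716  -42.41400698 798.6302135 ]
```

Request:
servo_tool --deltas '[[[0.019, 0.036, 0, 0, 0], [0.038, 0.072, 0, 0, 0], [0.057, 0.108, 0, 0, 0], [0.076, 0.144, 0, 0, 0], [0.095, 0.18, 0, 0, 0]]]'

```text
t: 1.35
tcp_pos: [451.2, -60.4, 404.5]
eef_rot: [[0.989, -0.148, 0.0], [-0.148, -0.989, -0.0], [0.0, 0.0, -1.0]]
contact_force: [1.1, -0.7, 0.2]
opening: -0.0
grasp_force: 0.0
```

Request:
servo_tool --deltas '[[[0.018, 0.034, 0, 0, 0], [0.036, 0.068, 0, 0, 0], [0.054, 0.102, 0, 0, 0], [0.054, 0.102, 0, 0, 0]]]'

```text
t: 1.68
tcp_pos: [506.3, 44.1, 404.0]
eef_rot: [[0.99, -0.141, -0.0], [-0.141, -0.99, 0.003], [-0.001, -0.002, -1.0]]
contact_force: [1.0, -0.3, -0.7]
opening: 0.001
grasp_force: 0.0
```

```bash
python3 - <<'E'
from h import *
import pickle
o=bot.get_obs(); f=bot.grab_frame("wrist"); pickle.dump((o,f),open("w1.pkl","wb")); print(o["t"],o["tcp_pos"],o["contact_force"])
cv2.imwrite("pics/w1.png",f["color"][:,:,::-1])
E
```

```text
1.6833 [506.27594927  44.12468848 404.0217633 ] [ 0.97280234 -0.25044471 -0.68244161]
```

View pics/w1.png

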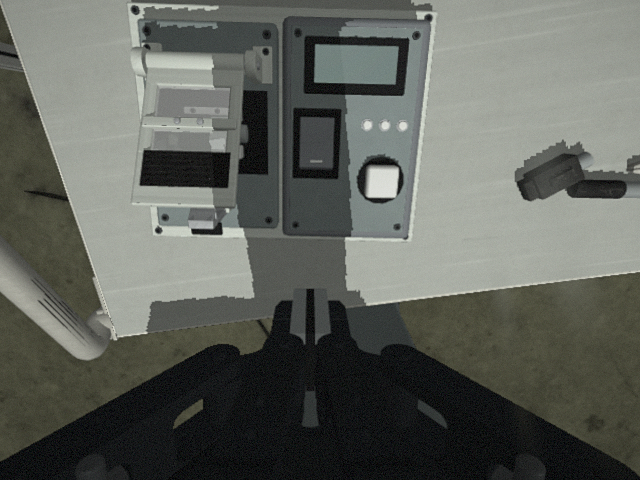

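The wrist view shows the key at (382,181), the rocker bar at (316,161), the black rubber pad centred at (185,169), the cover's front edge near y=200 and the pawl at (203,217). I'll measure these.

```bash
python3 - <<'E'
from h import *
import pickle
o,f=pickle.load(open("w1.pkl","rb"))
T=np.eye(4); T[:3,:3]=o["eef_rot"]; T[:3,3]=o["tcp_pos"]; T=T@f["T_tool_cam"]
for n,u,v in [("key",382,181),("rockmid",318,140),("bar",316,161),("pad",185,169),("padtop",188,153),("padbot",184,184),("covFL",140,199),("covFR",232,202),("pawl",203,217),("hingeL",140,62),("hingeR",262,65),("ctlTL",300,30),("ctlFR",395,230),("screwFL",297,225),("screwFR",396,227),("nestFL",165,217),("nestFR",269,219)]: print(n,world(f,u,v,T).round(1))
E
```

```text
key [526.6 -15.5  71.8]
rockmid [565.3  31.1  67.4]
bar [549.9  34.9  72.5]
pad [561.5 124.2 114.8]
padtop [571.4 121.5 109.2]
padbot [552.2 125.5 120.2]
covFL [546.9 155.6 124.3]
covFR [536.2  94.9 124.3]
pawl [520.7 129.3  85.7]
hingeL [637.  150.1  78.4]
hingeR [628.6  67.8  40.4]
ctlTL [644.8  33.6  61.2]
ctlFR [480.6 -24.9  60.9]
screwFL [497.3  58.5  61.7]
screwFR [483.5 -25.8  62. ]
nestFL [515.3 180.   36.5]
nestFR [500.   85.2  37. ]
```

Request:
servo_tool --deltas '[[[0.018, 0.026, -0.02, 0, 0], [0.036, 0.052, -0.04, 0, 0], [0.058, 0.0835, -0.06, 0, 0], [0.058, 0.0835, -0.087, 0, 0], [0.058, 0.0835, -0.087, 0, 0]]]'

```text
t: 2.15
tcp_pos: [561.3, 123.1, 311.0]
eef_rot: [[0.989, -0.146, -0.012], [-0.147, -0.989, -0.001], [-0.011, 0.003, -1.0]]
contact_force: [-0.8, -0.2, -1.2]
opening: -0.003
grasp_force: 0.0
```

Request:
servo_tool --deltas '[[[0, 0, -0.005, 0, 0], [0, 0, -0.01, 0, 0], [0, 0, -0.015, 0, 0], [0, 0, -0.018, 0, 0], [0, 0, -0.018, 0, 0]]]'

```text
t: 2.57
tcp_pos: [562.8, 122.3, 300.0]
eef_rot: [[0.989, -0.149, 0.001], [-0.149, -0.989, 0.0], [0.001, -0.0, -1.0]]
contact_force: [-0.3, -0.3, -0.9]
opening: -0.002
grasp_force: 0.0
```

Request:
servo_tool --deltas '[[[0, 0, -0.006, 0, 0], [-0.002, 0, -0.012, 0, 0], [-0.004, 0.0005, -0.018, 0, 0], [-0.006, 0.001, -0.024, 0, 0], [-0.006, 0.001, -0.024, 0, 0]]]'

```text
t: 2.98
tcp_pos: [555.9, 124.0, 273.6]
eef_rot: [[0.989, -0.147, -0.003], [-0.147, -0.989, -0.0], [-0.003, 0.001, -1.0]]
contact_force: [-0.5, -0.0, -0.8]
opening: 0.003
grasp_force: 0.0
```

Request:
servo_tool --deltas '[[[-0.001, 0, -0.004, 0, 0], [-0.002, 0, -0.008, 0, 0], [-0.003, 0.0005, -0.012, 0, 0], [-0.004, 0.0005, -0.016, 0, 0], [-0.004, 0.0005, -0.016, 0, 0]]]'

```text
t: 3.4
tcp_pos: [552.5, 124.5, 258.5]
eef_rot: [[0.989, -0.148, -0.002], [-0.148, -0.989, -0.0], [-0.002, 0.0, -1.0]]
contact_force: [-0.2, 0.3, 0.4]
opening: 0.002
grasp_force: 0.0
```

```bash
python3 - <<'E'
from h import *
o=bot.get_obs(); f=bot.grab_frame("wrist"); print(o["tcp_pos"],o["contact_force"])
cv2.imwrite("pics/w2.png",f["color"][:,:,::-1])
E
```

```text
[552.47080488 124.46907174 258.51079513] [-0.17703829  0.2909915   0.36783704]
```

View pics/w2.png

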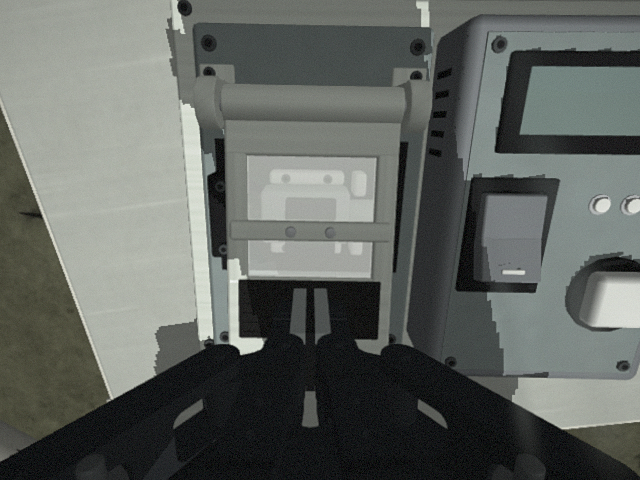

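The fingertips (about 310,300) are on the black rubber pad, centred, and the cover has come down with them. I'll press on to the latch.

Request:
servo_tool --deltas '[[[0, 0, -0.003, 0, 0], [-0.001, 0, -0.006, 0, 0], [-0.001, 0, -0.009, 0, 0], [-0.001, 0, -0.011, 0, 0], [-0.001, 0, -0.011, 0, 0]]]'

```text
t: 3.87
tcp_pos: [552.5, 124.5, 249.4]
eef_rot: [[0.989, -0.148, 0.002], [-0.148, -0.989, 0.0], [0.002, -0.001, -1.0]]
contact_force: [1.0, -0.0, 2.9]
opening: -0.003
grasp_force: 1.4
```

Request:
servo_tool --deltas '[[[0, 0, -0.001, 0, 0], [0, 0, -0.002, 0, 0], [0, 0, -0.003, 0, 0], [0, 0, -0.003, 0, 0]]]'

```text
t: 4.2
tcp_pos: [552.4, 124.5, 246.4]
eef_rot: [[0.989, -0.148, 0.001], [-0.148, -0.989, 0.0], [0.001, -0.0, -1.0]]
contact_force: [1.5, 0.7, 4.7]
opening: -0.004
grasp_force: 2.4
```

Request:
servo_tool --deltas '[[[0, 0, -0.001, 0, 0], [0, 0, -0.002, 0, 0], [0, 0, -0.002, 0, 0]]]'

```text
t: 4.45
tcp_pos: [552.6, 124.6, 246.1]
eef_rot: [[0.989, -0.148, 0.001], [-0.148, -0.989, 0.0], [0.001, -0.0, -1.0]]
contact_force: [-4.6, 0.0, 13.3]
opening: -0.001
grasp_force: 6.7
```

Request:
servo_tool --deltas '[[[0, 0, -0.001, 0, 0], [0, 0, -0.002, 0, 0], [0, 0, -0.002, 0, 0]]]'

```text
t: 4.7
tcp_pos: [552.8, 124.7, 245.7]
eef_rot: [[0.989, -0.147, -0.0], [-0.147, -0.989, -0.0], [-0.0, 0.0, -1.0]]
contact_force: [-8.6, -0.6, 21.8]
opening: -0.001
grasp_force: 11.1
```

Request:
servo_tool --deltas '[[[0, 0, 0.01, 0, 0], [0, 0, 0.035, 0, 0], [0, 0, 0.07, 0, 0], [0, -0.03, 0.1, 0, 0], [0, -0.03, 0.1, 0, 0]]]'

```text
t: 5.12
tcp_pos: [553.5, 92.4, 348.3]
eef_rot: [[0.989, -0.149, 0.01], [-0.149, -0.989, -0.002], [0.01, 0.0, -1.0]]
contact_force: [1.4, -0.7, 1.1]
opening: 0.001
grasp_force: 0.0
```

```bash
python3 - <<'E'
from h import *
import pickle
o=bot.get_obs(); f=bot.grab_frame("wrist"); print(o["tcp_pos"],o["contact_force"]); pickle.dump((o,f),open("w3.pkl","wb"))
cv2.imwrite("pics/w3.png",f["color"][:,:,::-1])
E
```

```text
[553.50770949  92.39651799 348.30125218] [ 1.40590331 -0.65719978  1.09526761]
```

View pics/w3.png

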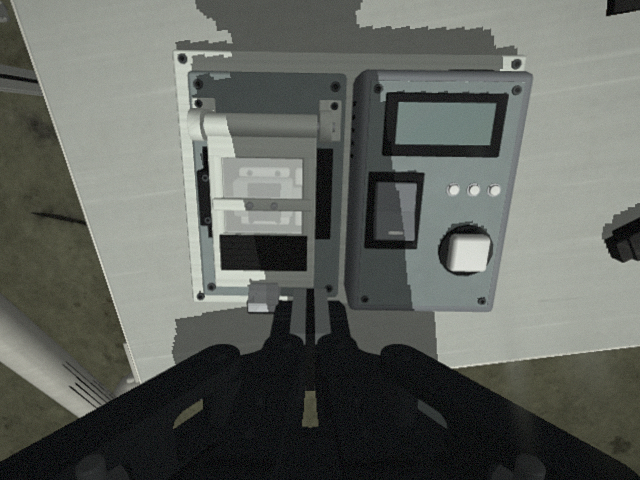

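The cover lies flat, with the pad at (263,253) and the pawl at (263,293) reaching over its front edge. The key is at (468,252) and the bar at (396,233). I'll check the pad height and measure both.

```bash
python3 - <<'E'
from h import *
import pickle
o,f=pickle.load(open("w3.pkl","rb"))
T=np.eye(4); T[:3,:3]=o["eef_rot"]; T[:3,3]=o["tcp_pos"]; T=T@f["T_tool_cam"]
for n,u,v in [("pad",263,253),("padtop",265,240),("padbot",262,266),("covfrontedge",290,276),("pawl",263,288),("key",468,252),("bar",396,233),("rockmid",397,208)]: print(n,world(f,u,v,T).round(1))
E
```

```text
pad [549.7 126.6  74.9]
padtop [558.8 123.5  75.3]
padbot [540.5 129.   75.1]
covfrontedge [529.6 111.2  73.6]
pawl [526.1 130.4  79.9]
key [528.3 -13.6  72.1]
bar [549.7  34.7  73. ]
rockmid [565.6  31.5  67.5]
```

Request:
servo_tool --deltas '[[[-0.003, -0.035, 0, 0, 0], [-0.006, -0.061, -0.02, 0, 0], [-0.006, -0.061, -0.05, 0, 0], [-0.006, -0.061, -0.081, 0, 0], [-0.006, -0.061, -0.081, 0, 0]]]'

```text
t: 5.58
tcp_pos: [542.0, 33.4, 251.6]
eef_rot: [[0.989, -0.149, -0.016], [-0.149, -0.989, 0.001], [-0.016, 0.001, -1.0]]
contact_force: [-2.1, -0.6, -1.5]
opening: -0.003
grasp_force: 0.0
```

Request:
servo_tool --deltas '[[[0, 0, -0.004, 0, 0], [0, 0, -0.008, 0, 0], [0, 0, -0.012, 0, 0], [0, 0, -0.014, 0, 0], [0, 0, -0.014, 0, 0]]]'

```text
t: 6.0
tcp_pos: [546.3, 33.7, 247.4]
eef_rot: [[0.989, -0.147, 0.001], [-0.147, -0.989, -0.0], [0.001, -0.0, -1.0]]
contact_force: [-0.3, 0.1, -0.5]
opening: 0.001
grasp_force: 0.0
```

Request:
servo_tool --deltas '[[[0, 0, -0.002, 0, 0], [0, 0, -0.004, 0, 0], [0, 0, -0.004, 0, 0]]]'

```text
t: 6.25
tcp_pos: [546.3, 33.6, 243.5]
eef_rot: [[0.989, -0.148, 0.001], [-0.148, -0.989, 0.0], [0.001, -0.0, -1.0]]
contact_force: [0.6, -0.0, -0.7]
opening: 0.001
grasp_force: 0.0
```

Request:
servo_tool --deltas '[[[0, 0, -0.0015, 0, 0], [0, 0, -0.003, 0, 0], [0, 0, -0.003, 0, 0]]]'

```text
t: 6.5
tcp_pos: [546.3, 33.5, 241.1]
eef_rot: [[0.989, -0.148, 0.0], [-0.148, -0.989, 0.0], [0.0, -0.0, -1.0]]
contact_force: [-4.8, 0.6, 8.5]
opening: 0.001
grasp_force: 4.5
```

Request:
servo_tool --deltas '[[[0, 0, -0.001, 0, 0], [0, 0, -0.002, 0, 0], [0, 0, -0.002, 0, 0]]]'

```text
t: 6.75
tcp_pos: [546.4, 33.5, 240.2]
eef_rot: [[0.989, -0.147, -0.0], [-0.147, -0.989, 0.0], [-0.0, -0.0, -1.0]]
contact_force: [-8.2, 1.3, 15.9]
opening: -0.001
grasp_force: 8.0
```

Request:
servo_tool --deltas '[[[0, 0, 0.01, 0, 0], [0, 0, 0.04, 0, 0], [-0.01, -0.025, 0.07, 0, 0], [-0.019, -0.05, 0.09, 0, 0], [-0.019, -0.05, 0.09, 0, 0]]]'

```text
t: 7.17
tcp_pos: [527.8, -19.2, 333.5]
eef_rot: [[0.989, -0.15, 0.01], [-0.15, -0.989, -0.004], [0.01, 0.002, -1.0]]
contact_force: [0.5, -0.3, 0.1]
opening: 0.001
grasp_force: 0.0
```

```bash
python3 - <<'E'
from h import *
import pickle
o=bot.get_obs(); f=bot.grab_frame("wrist"); print(o["tcp_pos"],o["contact_force"]); pickle.dump((o,f),open("w4.pkl","wb"))
cv2.imwrite("pics/w4.png",f["color"][:,:,::-1])
E
```

```text
[527.7751702  -19.22498041 333.51968488] [ 0.45173901 -0.27877319  0.08925691]
```

View pics/w4.png

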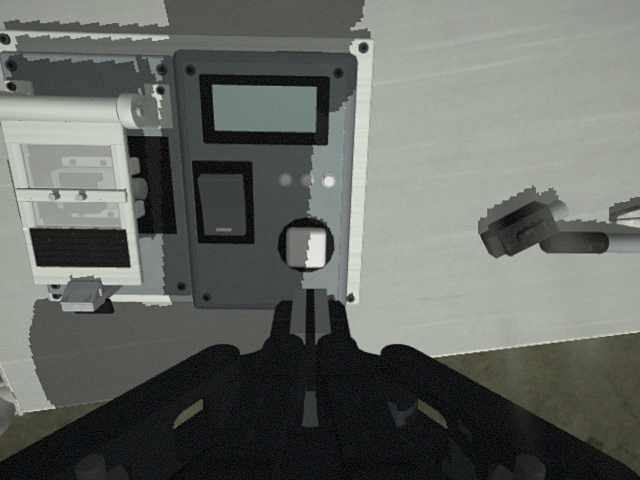

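The cover is still shut, with its pawl at (83,292). The rocker is at (223,205) with its bar at (223,230), and the key is at (306,247). I'll confirm the rocker tilt by depth.

```bash
python3 - <<'E'
from h import *
import pickle
for fn,L in [("w3.pkl",[("rockback",398,192),("rockmid",397,208),("rockfront",396,226)]),("w4.pkl",[("rockback",221,182),("rockmid",222,205),("rockfront",223,224),("bar",223,230),("key",306,247),("pad",80,248),("face",270,285)])]:
    o,f=pickle.load(open(fn,"rb"))
    T=np.eye(4); T[:3,:3]=o["eef_rot"]; T[:3,3]=o["tcp_pos"]; T=T@f["T_tool_cam"]
    for n,u,v in L: print(n,world(f,u,v,T).round(1))
E
```

```text
rockback [576.2  29.6  66.3]
rockmid [565.6  31.5  67.5]
rockfront [553.9  33.8  70.8]
rockback [577.3  29.3  72.1]
rockmid [562.3  33.   67.8]
rockfront [549.6  35.5  66.4]
bar [546.   35.9  68. ]
key [527.6 -16.   71.9]
pad [549.7 126.3  74.7]
face [499.8  14.   60.3]
```

Request:
servo_tool --deltas '[[[0, 0, -0.03, 0, 0], [0, 0, -0.055, 0, 0], [0, 0, -0.07, 0, 0], [0, 0, -0.077, 0, 0], [0, 0, -0.077, 0, 0]]]'

```text
t: 7.63
tcp_pos: [525.8, -15.9, 247.4]
eef_rot: [[0.989, -0.147, -0.006], [-0.147, -0.989, 0.001], [-0.006, -0.0, -1.0]]
contact_force: [-0.1, 0.1, -1.2]
opening: -0.001
grasp_force: 0.0
```

Request:
servo_tool --deltas '[[[0, 0, -0.003, 0, 0], [0, 0, -0.006, 0, 0], [0, 0, -0.009, 0, 0], [0, 0, -0.011, 0, 0], [0, 0, -0.011, 0, 0]]]'

```text
t: 8.05
tcp_pos: [527.6, -16.5, 240.8]
eef_rot: [[0.989, -0.148, 0.003], [-0.148, -0.989, -0.0], [0.003, -0.0, -1.0]]
contact_force: [-0.5, 1.2, 4.1]
opening: -0.002
grasp_force: 2.0
```

Request:
servo_tool --deltas '[[[0, 0, -0.001, 0, 0], [0, 0, -0.002, 0, 0], [0, 0, -0.002, 0, 0]]]'

```text
t: 8.3
tcp_pos: [527.7, -16.5, 239.4]
eef_rot: [[0.989, -0.148, 0.002], [-0.148, -0.989, 0.0], [0.002, -0.0, -1.0]]
contact_force: [-0.7, 1.0, 8.5]
opening: 0.004
grasp_force: 4.2
```

Request:
servo_tool --deltas '[[[0, 0, -0.001, 0, 0], [0, 0, -0.002, 0, 0], [0, 0, -0.002, 0, 0]]]'

```text
t: 8.55
tcp_pos: [528.0, -16.6, 239.2]
eef_rot: [[0.989, -0.148, 0.001], [-0.148, -0.989, 0.0], [0.001, -0.0, -1.0]]
contact_force: [-6.5, 2.1, 18.9]
opening: -0.003
grasp_force: 9.4
```

Request:
servo_tool --deltas '[[[0, 0, 0, 0, 0], [0, 0, 0, 0, 0], [0, 0, 0, 0, 0]]]'

```text
t: 8.8
tcp_pos: [527.9, -16.5, 239.2]
eef_rot: [[0.989, -0.148, 0.002], [-0.148, -0.989, 0.0], [0.001, -0.0, -1.0]]
contact_force: [-6.7, 1.8, 18.5]
opening: -0.003
grasp_force: 9.3
```

```bash
python3 - <<'E'
from h import *
o=bot.get_obs(); f=bot.grab_frame("wrist"); print(o["t"],o["tcp_pos"],o["contact_force"])
cv2.imwrite("pics/w5.png",f["color"][:,:,::-1])
E
```

```text
8.8 [527.93829014 -16.53290261 239.19871862] [-6.67902249  1.7683326  18.51053634]
```

View pics/w5.png

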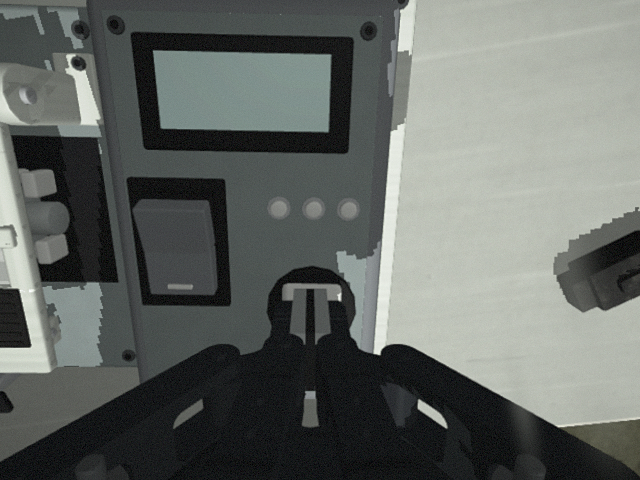

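The fingertips are centred on the key at (312,295) and it is bottomed out: the force rose sharply to 18.5 N with no further travel. The rocker is on and the cover is shut, so I'm handing in.

```bash
python3 -c "
from rig import bot
print(bot.job_done())"
```

```text
the job is handed in; nothing more can be done
None
```

The cover is latched, the tester is switched on, and the test key was held fully down at about 18.5 N when I handed the job in at 8.8 s; the hand-in returned no verdict.

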